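# Nudge the roller cradle home in the corner stop

## Robot

A 7-joint arm with a two-finger parallel gripper is mounted at the origin on the work surface. World frame = base frame: x ahead of the robot, y to its left, z up, the work surface at z = 0. Lengths are in m, angles in rad, forces in N, time in s.
With the tool pointing down it reaches from about 0.4 to 0.925 m from the base axis. Payload 4.1 kg.
Tool frame: the origin (TCP) lies midway between the tips of the shut fingers; the grasp point (between the pads) lies 19 mm behind it; z points along the fingers, y is the line along which they close (so a half turn about z gives the same grasp; the last joint's range is limited). The gripper opens to 85 mm and grips with 20 to 120 N. Pads are 22 mm wide; open, the fingers measure 114 mm over their backs; the gripper's body (76 mm by 85 mm) begins 54 mm behind the grasp point. The pads swing forward as they close: fully open they stand 13 mm farther back than shut.
Start: joints at [1.25, 0.398, 0.045, 1.537, -0.019, 1.207, -0.051], TCP at [0.143, -0.634, 0.231] pointing down, gripper open.
Joint ranges: [-2.82, 2.82], [-0.49, 2.23], [-1.37, 1.46], [0, 2.46], [-1.36, 4.5], [0.23, 2], [-2.94, 2.94]. Speed limits (rad/s): [2.57, 2.57, 3.14, 3.14, 3.14, 3.14, 3.14].

## Interface

Orientations are given as a rotation vector (axis times angle).
In Python, from station import get_obs, read_camera, hand_in gives the robot as it stands.
- The arm moves only by the shell command python3 -m handwheel 'ROWS' [FORCE]. ROWS is text: rows parted by semicolons, each of 7 numbers parted by spaces: the turn, a rotation vector about the tool's x, y, z scaled (see below), then the shift along the tool's x, y, z scaled (see below), then the opening in per cent of the stroke, from 0 (shut) to 100 (fully open). A call has 1 to 20 rows; each row shifts and turns the commanded pose from where the row before left it, along the tool's axes as they then stand; what a row does not reach is not made up. The controller multiplies each number of a shift by 2.5 cm and each number of a turn by 6 degrees. A row lasts 1/12 s, in which the tool goes at most 41.7 mm and 7.16 degrees, less where a joint would pass 70% of its speed; a pose out of reach is approached as far as the arm can. A call with a number of a shift or a turn outside -1 to 1 is refused whole. A call with a gripper value outside its range is refused whole. The fingers move at their own pace and stop on an object; FORCE is the grip in N (left out, the last holds). Time passes only in rows, so rows that do not move let the fingers close. It gives the time, the measured TCP pose, the force, the opening and the grip force at its end, in the units of the state.
- get_obs(): the state, without advancing time (a new reading comes with each control period).
- read_camera(name): name is "side" or "top"; returns a dict with "image" (420x560x3 uint8, red, green, blue), "z_map" (420x560 float32, m along the optical axis (not along the pixel's ray), 0 where there is no reading), "mtx" (3x3 intrinsics, pixels), "pose" (4x4, takes a point from camera to world coordinates). Camera axes: x right, y up, looking along -z (the intrinsics and any distortion apply to the point x, -y, -z); pixel columns grow to the right and rows downward; lengths in m; the calibration is good to about 2 mm. A picture is of the moment at which its call begins.
- hand_in(): hands the job in; it is judged then, once.
The state is a dict: "time": time; "joints": joint angles; "dq": joint speeds; "joint_efforts": joint torques, N m; "ee_pos": TCP position; "tcp_rot": TCP orientation; "contact_force": force on the tool from outside, world axes, zero at the start; "ft_torque": the same for the moment, N m; "grip_width": finger opening in m; "gripper_force": force on a finger pad.
Only numpy, scipy, OpenCV 4.12 (cv2) and the standard library are available. Lean on these libraries where they do the work, as an engineer would, in place of code of your own. Each camera call takes 0.05 s, during which the arm holds its last target. There are 200 camera calls.

## Task

Push the wooden cradle, with the roller lying in it, along the bench into the steel corner stop by the grinder, until its long far side is flush against the long bar and its right end is against the short bar. Push on the cradle only, with the outside of the fingers: keep it flat on the bench, do not touch the freshly glued roller, and leave everything else where it is. Finish with the arm clear.

Things in the scene. Friction and masses are not known exactly. Their poses are not given: they have to be found in the camera images.
- cradle: Loose pine trough block, 90 (x) by 230 (y, its length) by 36 mm high, 0.6 to 0.9 kg with the roller; origin: centre of its underside. Trough 38 mm wide along y, floor 14 mm up; side walls 26 mm thick, end walls 12 mm. Starts about 40 to 120 mm short of both bars, up to 0.2 rad askew to them. Slides with friction (2 to 7 N; first knock up to 20 N), stops where left.
- far_right (a point): Point on the cradle's lower far right corner edge: cradle frame (+45, -115, 14) mm.
- far_left (a point): Point on the cradle's lower far left corner edge: cradle frame (+45, +115, 14) mm.
- roller: Loose black cracked platen roller, 34 mm in diameter, 200 mm long over its shaft ends, lying along y in the trough, its top 48 mm above the bench (12 mm above the cradle's walls); origin on its axis at mid-length, 31 mm above the bench. Not to be touched.
- corner: L-shaped steel stop screwed to the bench, bars 25 mm wide, 28 mm high; origin: inner corner, on the bench. Long bar along y from -25 to +265 mm, inner face x = 0 looking to -x (to the robot); short bar along x from -100 to 0, inner face y = 0 looking to +y (left). Yaw within 0.12 rad. Cradle home: its origin at (-45, +115) mm in this frame, same yaw.
- bell: Loose brass bell, a dome 54 mm across and 32 mm high, standing to the right of the short bar; origin under its centre. (The fixed hand grinder, 205 mm high, stands farther right, 120 mm or more from the corner stop.) Leave alone.
- margin_stop: Loose steel margin stop, 28 x 16 x 26 mm high, left of the long bar's end; origin under its centre. Leave alone.
- pliers: Loose bent-nose pliers, about 160 mm long and 12 mm high, lying along x at the left, nose to +x; origin at the pivot. Leave alone.
- oil_can: Loose copper oil can with a spout, 68 mm across, 120 mm high, standing at the near left or near right of the work; origin under its centre. Leave alone.
- screw_jar: Loose amber jar, 60 mm across, 70 mm high, standing at the near left or near right of the work; origin under its centre. Leave alone.
Not all that is in view belongs to the job. Leave any pink look-alike of the cradle alone.

How it is judged:
By the outcome, as a careful person would: the job done as asked, in the order asked, and still so for the second after the job is handed in, with the robot touching nothing.
It also fails if it takes over 64 s, if anything falls off the work surface, if the arm or the gripper's body presses on something with over 40 N, if the wrist force passes 120 N, or if a joint passes its speed limit or range.

## Working session

There is one attempt and no reset: what is moved stays moved. The work goes in short steps, Python scripts to look and compute and a shell command to move; the robot and the scene stay as the last step left them, time stands still between calls to the robot, and variables do not carry over. Pictures are saved under pics/ and viewed, at most 10 in all, crops included, and the job is handed in when it is done.

```bash
mkdir -p pics; ls; cat > h.py <<'E'
import numpy as np, cv2
from station import get_obs, read_camera, hand_in
def cam(n):
    c=read_camera(n); return c
def ray(c,u,v,z):
    K=np.array(c['mtx']);P=np.array(c['pose'])
    d=P[:3,:3]@np.array([(u-K[0,2])/K[0,0],-(v-K[1,2])/K[1,1],-1]); o=P[:3,3]
    return o+d*(z-o[2])/d[2]
def cloud(c):
    K=np.array(c['mtx']);P=np.array(c['pose']);z=c['z_map'];v,u=np.mgrid[:z.shape[0],:z.shape[1]]
    p=np.stack([(u-K[0,2])/K[0,0]*z,-(v-K[1,2])/K[1,1]*z,-z],-1)
    return p@P[:3,:3].T+P[:3,3]
E
python3 - <<'E'
from h import *
o=get_obs();print(o)
for n in('top','side'):
    c=cam(n);cv2.imwrite(f'pics/{n}0.png',c['image'][...,::-1]);np.save(f'{n}.npy',c,allow_pickle=True)
    print(n,c['mtx'],c['pose'],{k:v for k,v in c.items() if k not in('image','z_map','mtx','pose')})
E
```

```text
pics
{'time': 0.0, 'joints': array([ 1.24999969,  0.39920977,  0.04505177,  1.53786698, -0.01869844,
        1.20690289, -0.05068284]), 'dq': array([ 8.68388488e-04, -1.01599686e-03, -5.17144369e-05, -3.60561334e-04,
        5.82215635e-04, -1.56657919e-04, -6.85526699e-04]), 'joint_efforts': array([ 1.29912801e-04, -4.75118959e+01,  1.36515923e+00, -2.54217517e+01,
        1.18465428e-02,  9.65814397e-03,  6.20141762e-06]), 'ee_pos': array([ 0.14286041, -0.63346085,  0.23025814]), 'tcp_rot': array([-3.12035427e+00, -3.47646962e-01,  5.66696413e-04]), 'contact_force': array([-0.37680084,  0.69829142,  0.29598565]), 'ft_torque': array([ 0.05077421, -0.03914902,  0.01920271]), 'gripper_force': 0.0, 'grip_width': 0.08537343754339657}
top [[489.63835361   0.         283.04158413]
 [  0.         489.63835361 203.01960349]
 [  0.           0.           1.        ]] [[-0.01634495  0.97145773 -0.23664894  0.16102298]
 [-0.99986458 -0.01633374  0.00200805  0.04413816]
 [-0.00191463  0.23664972  0.97159315  1.31443395]
 [ 0.          0.          0.          1.        ]] {}
side [[382.01226116   0.         286.46628929]
 [  0.         382.01226116 205.55227815]
 [  0.           0.           1.        ]] [[-0.97755526  0.14087941 -0.15664836  0.30506824]
 [-0.21037756 -0.69251994  0.69004161  0.70878245]
 [-0.01126946  0.7075091   0.70661437  0.72844124]
 [ 0.          0.          0.          1.        ]] {}
```

View pics/top0.png

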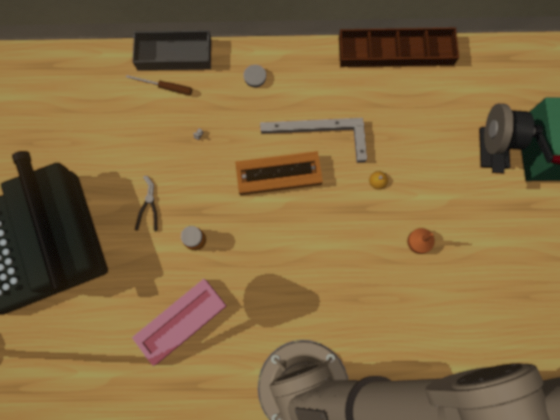

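View pics/side0.png

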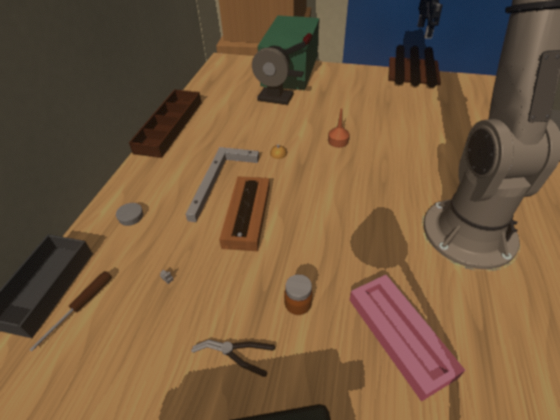

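The two candidates are the orange-brown trough with a black roller in it (top image about (278,172), side image (247,213)) and the pink empty trough (top (180,322), side (405,332)). The orange-brown one is the cradle: it is pine-coloured, holds the roller, and lies just short of the L-stop at (320,130). I'll measure it and confirm with a crop.

```bash
cat >> h.py <<'E'
def edges(pts):
    r=cv2.minAreaRect((pts[:,:2]*1000).astype(np.float32)); return r,cv2.boxPoints(r)
def top_px(c,box,zl,zh):
    W=cloud(c);u0,v0,u1,v1=box;m=np.zeros(W.shape[:2],bool);m[v0:v1,u0:u1]=1
    return m&(W[...,2]>zl)&(W[...,2]<zh),W
def onplane(c,m,z):
    v,u=np.nonzero(m);return np.array([ray(c,a,b,z) for a,b in zip(u,v)])
E
python3 - <<'E'
from h import *
for n,bc,bl in(('top',(225,145,330,200),(255,112,375,167)),('side',(215,170,275,255),(180,140,265,225))):
    c=np.load(n+'.npy',allow_pickle=True).item()
    h=cv2.cvtColor(c['image'],cv2.COLOR_RGB2HSV)
    m,W=top_px(c,bc,.030,.042)
    r,b=edges(onplane(c,m,.036));print(n,'cradle',m.sum(),np.median(W[m][:,2]),r,b.round(1).tolist())
    m2,W=top_px(c,bl,.022,.033); m2&=(h[...,1]<90)
    p=onplane(c,m2,.028);print(n,'bars',m2.sum(),np.median(W[m2][:,2]))
    im=c['image'].copy();im[m]=(0,255,0);im[m2]=(255,0,255)
    np.save(n+'_bar.npy',p)
    if n=='top': cv2.imwrite('pics/crop_top.png',cv2.resize(np.hstack([im[100:210,215:400],c['image'][100:210,215:400]])[...,::-1],None,fx=2,fy=2,interpolation=0))
    # long bar: split
    if n=='top':
        for nm,b in(('bell',(365,168,390,192)),('oil',(405,225,440,258)),('jar',(178,222,208,252)),('ms',(190,126,206,142)),('pl',(132,172,162,232)),('grinder',(478,100,560,185))):
            q,W=top_px(c,b,.008,.3);P=W[q];print(nm,P.min(0).round(3),P.max(0).round(3))
    L=cv2.fitLine
    r,b=edges(p);print(r)
    # inner faces
    for k in range(2):
        pass
    hull=cv2.convexHull((p[:,:2]*1000).astype(np.float32))
    a=cv2.approxPolyDP(hull,8,True);print(a.reshape(-1,2).round(1).tolist())
E
```

```text
top cradle 1976 0.03636825010557043 ((559.5159912109375, 51.896080017089844), (93.16747283935547, 230.04795837402344), 6.668406963348389) [[499.8999938964844, 160.6999969482422], [526.5999755859375, -67.80000305175781], [619.0999755859375, -56.900001525878906], [592.4000244140625, 171.60000610351562]]
top bars 1176 0.02866730493047731
bell [ 0.516 -0.25   0.008] [ 0.566 -0.2    0.039]
oil [ 0.332 -0.371  0.008] [ 0.409 -0.291  0.123]
jar [0.351 0.25  0.008] [0.413 0.307 0.078]
ms [0.668 0.266 0.009] [0.695 0.291 0.028]
pl [0.406 0.383 0.008] [0.562 0.444 0.018]
grinder [ 0.516 -0.724  0.008] [ 0.768 -0.486  0.21 ]
((649.6331176757812, -45.531036376953125), (127.47451782226562, 288.17144775390625), 1.9408893585205078)
[[598.5999755859375, -190.0], [717.5999755859375, -185.39999389648438], [707.2999877929688, 99.80000305175781], [683.2000122070312, 97.0999984741211], [590.2000122070312, -170.1999969482422]]
side cradle 1758 0.03685522757031423 ((559.7135620117188, 57.87590789794922), (91.53600311279297, 237.78857421875), 6.601454734802246) [[500.6000061035156, 170.6999969482422], [527.9000244140625, -65.5], [618.7999877929688, -55.0], [591.5, 181.1999969482422]]
side bars 905 0.02873061575861824
((649.5018310546875, -38.638885498046875), (126.57394409179688, 296.63006591796875), 1.7518651485443115)
[[597.2000122070312, -186.3000030517578], [714.2999877929688, -183.60000610351562], [707.7000122070312, 98.9000015258789], [697.2000122070312, 111.19999694824219], [681.0, 104.30000305175781], [592.2999877929688, -157.10000610351562]]
```

View pics/crop_top.png

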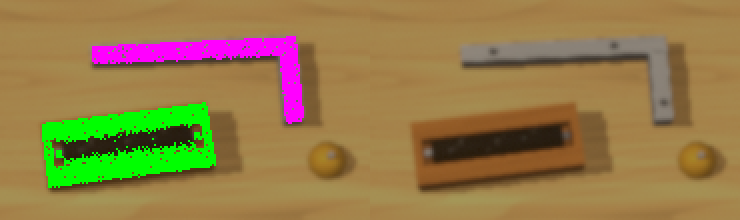

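The crop shows the orange cradle with the black roller, and the L-bars are segmented cleanly. The cradle centre is about (560, 53) mm at yaw +6.7°. The inner corner is about (691, -163) mm at yaw about 2°. The cradle's measured size of 92x231 mm matches the 90x230 mm given. I'll move to its near side with the tool yawed to the corner.

```bash
cat >> h.py <<'E'
from scipy.spatial.transform import Rotation as R
def need(x,y,z,yawdeg):
    o=get_obs();r=R.from_rotvec(o['tcp_rot']);a=np.radians(yawdeg)
    t=R.from_matrix(np.array([[np.cos(a),np.sin(a),0],[np.sin(a),-np.cos(a),0],[0,0,-1]]))
    print('t',o['time'],'pos',o['ee_pos'].round(4),'q',o['joints'].round(2),'F',o['contact_force'].round(1))
    print('turn units',((r.inv()*t).as_rotvec()/np.radians(6)).round(2),'shift after turn',(t.inv().apply(np.array([x,y,z])-o['ee_pos'])/.025).round(2))
E
python3 -m handwheel '0 0 0.9 0 0 0 100;0 0 0.9 0 0 0 100;0 0 0 0.7 -0.7 0 100;0 0 0 0.7 -0.7 0 100;0 0 0 0.7 -0.7 0 100;0 0 0 0.7 -0.7 0 100;0 0 0 0.7 -0.7 0 100;0 0 0 0.7 -0.7 0 100;0 0 0 0.7 -0.7 0 100;0 0 0 0.7 -0.7 0 100;0 0 0 0.7 -0.7 0 100;0 0 0 0.7 -0.7 0 100'
python3 - <<'E'
from h import *
need(.465,.055,.12,2)
# inner faces of bars
for n in('top','side'):
    p=np.load(n+'_bar.npy')[:,:2]*1000
    # long bar inner edge: min x in y bins ; outer edge max x
    yb=np.arange(-140,90,4);i=[];o=[]
    for y in yb:
        s=p[(abs(p[:,1]-y)<2.5)]
        if len(s)>5:i.append((s[:,0].min(),y));o.append((s[:,0].max(),y))
    for nm,e in(('in',i),('out',o)):
        e=np.array(e);f=np.polyfit(e[:,1],e[:,0],1);print(n,nm,'slope deg',np.degrees(np.arctan(-f[0])),'x at y=-163',np.polyval(f,-163))
    e=[];g=[]
    for x in np.arange(610,680,4):
        s=p[abs(p[:,0]-x)<2.5]
        if len(s)>3:e.append((x,s[:,1].max()));g.append((x,s[:,1].min()))
    for e in(e,g):
        e=np.array(e);f=np.polyfit(e[:,0],e[:,1],1);print(n,'short',np.degrees(np.arctan(f[0])),np.polyval(f,691))
E
```

```text
time: 1.1
ee_pos: [0.3126, -0.4521, 0.2309]
tcp_rot: [-3.141, -0.052, 0.001]
contact_force: [1.1, -0.6, 0.6]
grip_width: 0.0853
gripper_force: 0.0
t 1.1 pos [ 0.3126 -0.4521  0.2309] q [ 0.92  0.22 -0.03  1.78  0.01  1.14 -0.66] F [ 1.1 -0.6  0.6]
turn units [-0.01  0.   -0.02] shift after turn [  6.8  -20.06   4.44]
top in slope deg 1.7252517634798215 x at y=-163 690.5117418820186
top out slope deg 1.8483279961099088 x at y=-163 715.659171178108
top short 2.282117202552269 -163.0553335248287
top short 2.0886961377853304 -186.98135267769476
side in slope deg 1.964078988364521 x at y=-163 690.5190812696193
side out slope deg 1.6596524222542497 x at y=-163 715.2166255219533
side short 49.42298649015108 -87.46770918318532
side short 0.5059999596997278 -184.3419495311072
```

```bash
python3 -m handwheel '0 0 0 0.34 -1 0 100;0 0 0 0.34 -1 0 100;0 0 0 0.34 -1 0 100;0 0 0 0.34 -1 0 100;0 0 0 0.34 -1 0 100;0 0 0 0.34 -1 0 100;0 0 0 0.34 -1 0 100;0 0 0 0.34 -1 0 100;0 0 0 0.34 -1 0 100;0 0 0 0.34 -1 0 100;0 0 0 0.34 -1 0 100;0 0 0 0.34 -1 0 100;0 0 0 0.34 -1 0 100;0 0 0 0.34 -1 0 100;0 0 0 0.34 -1 0 100;0 0 0 0.34 -1 0 100;0 0 0 0.34 -1 0 100;0 0 0 0.34 -1 0 100;0 0 0 0.34 -1 0 100;0 0 0 0.34 -1 0 100'
python3 -c "
from h import *
need(.465,.055,.003,1.9)"
```

```text
time: 2.77
ee_pos: [0.4651, 0.0532, 0.231]
tcp_rot: [3.141, 0.052, -0.001]
contact_force: [0.2, -0.8, -1.2]
grip_width: 0.0854
gripper_force: 0.0
t 2.7667 pos [0.4651 0.0532 0.231 ] q [ 0.31  0.09 -0.54  1.94  0.05  1.12 -1.79] F [ 0.2 -0.8 -1.2]
turn units [0. 0. 0.] shift after turn [-0.   -0.07  9.12]
```

```bash
python3 -m handwheel '0 0 0 0 0 1 100;0 0 0 0 0 1 100;0 0 0 0 0 1 100;0 0 0 0 0 1 100;0 0 0 0 0 1 100;0 0 0 0 0 1 100;0 0 0 0 0 1 100;0 0 0 0 0 1 100;0 0 0 0 0 0.5 100;0 0 0 0 0 0.5 100;0 0 0 0 0 0 100;0 0 0 0 0 0 100'
python3 - <<'E'
from h import *
need(.5,.055,.003,1.9)
c=cam('side');cv2.imwrite('pics/side1.png',cv2.resize(c['image'][120:330,130:410],None,fx=2.5,fy=2.5)[...,::-1])
E
```

```text
time: 3.77
ee_pos: [0.4646, 0.052, 0.0058]
tcp_rot: [3.141, 0.053, -0.003]
contact_force: [0.4, 0.2, -0.3]
grip_width: 0.0857
gripper_force: 0.0
t 3.7667 pos [0.4646 0.052  0.0058] q [ 0.19  0.42 -0.46  2.15  0.31  0.64 -2.03] F [ 0.4  0.2 -0.3]
turn units [0.   0.02 0.  ] shift after turn [ 1.42 -0.07  0.11]
```

View pics/side1.png

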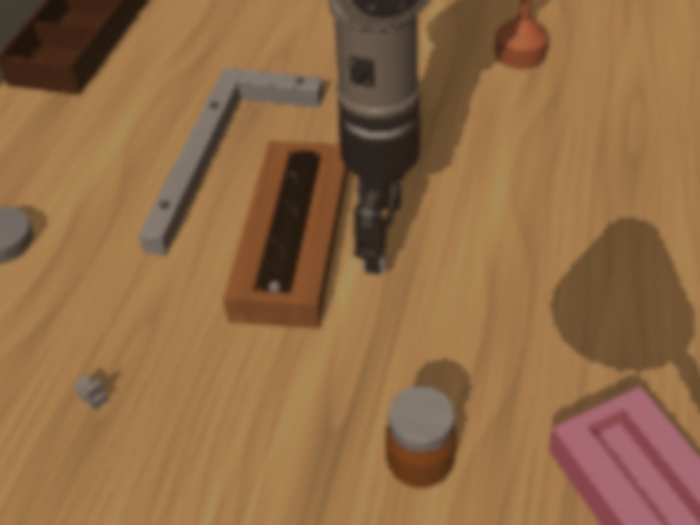

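The fingers are low beside the cradle's near wall at (370,265) in the crop, clear of the jar at (420,430). Now a slow push in +x.

```bash
python3 -m handwheel '0 0 0 0.3 0 0 100;0 0 0 0.3 0 0 100;0 0 0 0.3 0 0 100;0 0 0 0.15 0 0 100;0 0 0 0.15 0 0 100;0 0 0 0.15 0 0 100;0 0 0 0.15 0 0 100;0 0 0 0.15 0 0 100;0 0 0 0.2 0 0 100;0 0 0 0.2 0 0 100;0 0 0 0.2 0 0 100;0 0 0 0.2 0 0 100;0 0 0 0.2 0 0 100;0 0 0 0.2 0 0 100;0 0 0 0.2 0 0 100;0 0 0 0.2 0 0 100;0 0 0 0 0 0 100'
cat >> h.py <<'E'
def look():
    c=cam('top');m,W=top_px(c,(225,100,372,205),.0315,.041)
    h=cv2.cvtColor(c['image'],cv2.COLOR_RGB2HSV);m&=(h[...,1]>110)&(h[...,0]<25)
    n,l,s,_=cv2.connectedComponentsWithStats(m.astype(np.uint8));k=1+s[1:,4].argmax()
    r,b=edges(onplane(c,l==k,.036));print('cradle',s[k],r,b.round(1).tolist());return c
E
python3 - <<'E'
from h import *
need(.58,.055,.003,1.9);look()
E
```

```text
time: 5.23
ee_pos: [0.5484, 0.0547, 0.0065]
tcp_rot: [-3.141, -0.052, -0.004]
contact_force: [0.2, -0.1, -1.1]
grip_width: 0.086
gripper_force: 0.2
t 5.2333 pos [0.5484 0.0547 0.0065] q [ 0.17  0.53 -0.44  1.96  0.33  0.72 -2.  ] F [ 0.2 -0.1 -1.1]
turn units [-0.   -0.02 -0.  ] shift after turn [1.26 0.03 0.14]
cradle [238 143  23  32 355] ((600.5733642578125, 132.87892150878906), (90.44638061523438, 60.69331359863281), 0.31076622009277344) [[555.2000122070312, 163.0], [555.5, 102.30000305175781], [646.0, 102.80000305175781], [645.5999755859375, 163.5]]
```

```bash
python3 -m handwheel '0 0 0 0.2 0 0 100;0 0 0 0.2 0 0 100;0 0 0 0.2 0 0 100;0 0 0 0.2 0 0 100;0 0 0 0.2 0 0 100;0 0 0 0.08 0 0 100;0 0 0 0.08 0 0 100;0 0 0 0 0 0 100'
python3 -c "
from h import *
need(.5824,.055,.003,1.9)"
```

```text
time: 5.95
ee_pos: [0.5754, 0.0557, 0.0064]
tcp_rot: [3.141, 0.052, -0.001]
contact_force: [-4.2, -0.2, 2.3]
grip_width: 0.0855
gripper_force: 1.9
t 5.95 pos [0.5754 0.0557 0.0064] q [ 0.17  0.57 -0.44  1.89  0.34  0.76 -1.99] F [-4.2 -0.2  2.3]
turn units [0.   0.01 0.  ] shift after turn [0.28 0.04 0.14]
```

```bash
python3 -m handwheel '0 0 0 0.08 0 0 100;0 0 0 0.08 0 0 100;0 0 0 0 0 0 100'; python3 -m handwheel '0 0 0 0.06 0 0 100;0 0 0 0 0 0 100';  python3 -m handwheel '0 0 0 0.06 0 0 100;0 0 0 0 0 0 100'
```

```text
time: 6.2
ee_pos: [0.5795, 0.0558, 0.0063]
tcp_rot: [3.141, 0.053, -0.0]
contact_force: [-3.6, -0.9, 2.9]
grip_width: 0.0853
gripper_force: 1.7
time: 6.37
ee_pos: [0.5808, 0.0559, 0.0063]
tcp_rot: [3.141, 0.053, -0.001]
contact_force: [-3.6, 0.2, 2.7]
grip_width: 0.0852
gripper_force: 2.1
time: 6.53
ee_pos: [0.5825, 0.056, 0.0062]
tcp_rot: [3.141, 0.053, -0.0]
contact_force: [-3.7, 0.5, 1.2]
grip_width: 0.0855
gripper_force: 2.1
```

```bash
for i in 1; do python3 -m handwheel '0 0 0 0.06 0 0 100;0 0 0 0 0 0 100'; python3 -m handwheel '0 0 0 0.06 0 0 100;0 0 0 0 0 0 100';  python3 -m handwheel '0 0 0 0.06 0 0 100;0 0 0 0 0 0 100'; done
```

```text
time: 6.7
ee_pos: [0.5841, 0.056, 0.0062]
tcp_rot: [3.141, 0.052, 0.0]
contact_force: [-4.2, 0.5, 1.4]
grip_width: 0.0855
gripper_force: 2.0
time: 6.87
ee_pos: [0.5841, 0.056, 0.0061]
tcp_rot: [3.14, 0.052, -0.005]
contact_force: [-7.6, 0.1, 4.5]
grip_width: 0.0854
gripper_force: 3.6
time: 7.03
ee_pos: [0.584, 0.056, 0.0059]
tcp_rot: [3.14, 0.053, -0.01]
contact_force: [-10.3, -1.2, 8.2]
grip_width: 0.0851
gripper_force: 5.1
```

Flush contact at about 10 N, stalled at x=0.584. Back off, rise and turn the tool 90° for the end push.

```bash
python3 -m handwheel '0 0 0 -0.4 0 0 100;0 0 0 -0.8 0 0 100;0 0 0 -0.8 0 0 100;0 0 0 0 0 -1 100;0 0 0 0 0 -1 100;0 0 0 0 0 -1 100;0 0 0 0 0 -1 100;0 0 0 0 0 -1 100;0 0 0 0 0 -1 100' && python3 -m handwheel '0 0 -1 0 0 0 47;0 0 -1 0 0 0 47;0 0 -1 0 0 0 47;0 0 -1 0 0 0 47;0 0 -1 0 0 0 47;0 0 -1 0 0 0 47;0 0 -1 0 0 0 47;0 0 -1 0 0 0 47;0 0 -1 0 0 0 47;0 0 -1 0 0 0 47;0 0 -1 0 0 0 47;0 0 -1 0 0 0 47;0 0 -1 0 0 0 47;0 0 -1 0 0 0 47;0 0 -1 0 0 0 47'
python3 - <<'E'
from h import *
c=look();cv2.imwrite('pics/t2.png',cv2.resize(c['image'][80:230,180:400],None,fx=3,fy=3)[...,::-1])
need(.634,.22,.16,91.9)
E
```

```text
time: 7.78
ee_pos: [0.5387, 0.0545, 0.1583]
tcp_rot: [-3.141, -0.053, -0.008]
contact_force: [0.5, -0.2, 0.3]
grip_width: 0.0855
gripper_force: 0.0
time: 9.03
ee_pos: [0.5388, 0.0545, 0.157]
tcp_rot: [2.176, 2.261, 0.006]
contact_force: [-0.8, 0.4, 0.1]
grip_width: 0.0403
gripper_force: 0.0
cradle [237 130  32  33 500] ((636.269287109375, 124.28028106689453), (93.14273071289062, 82.37177276611328), 2.8408634662628174) [[587.7000122070312, 163.10000610351562], [591.7999877929688, 80.80000305175781], [684.7999877929688, 85.5], [680.7000122070312, 167.6999969482422]]
t 9.0833 pos [0.5388 0.0545 0.1568] q [ 0.49  0.37 -0.82  1.87  0.31  1.03 -0.42] F [ 0.8 -0.1 -0.4]
turn units [ 0.04 -0.01  0.08] shift after turn [ 6.49  4.03 -0.13]
```

View pics/t2.png

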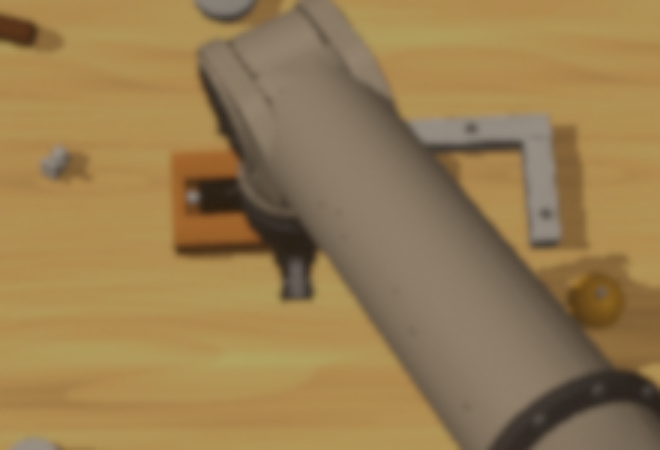

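The cradle's left end spans crop (175,150) to (175,250), beside the bar, and the margin stop at (55,160) is untouched. Next, over to the left end and down.

```bash
python3 -m handwheel '0 0 0 0.9 0.55 0 47;0 0 0 0.9 0.55 0 47;0 0 0 0.9 0.55 0 47;0 0 0 0.9 0.55 0 47;0 0 0 0.9 0.55 0 47;0 0 0 0.9 0.55 0 47;0 0 0 0.9 0.55 0 47;0 0 0 0 0 0 47'
python3 -c "
from h import *
need(.632,.215,.006,91.9)"
```

```text
time: 9.75
ee_pos: [0.6299, 0.222, 0.157]
tcp_rot: [-2.179, -2.26, -0.013]
contact_force: [-0.0, 0.8, 0.1]
grip_width: 0.04
gripper_force: 0.0
t 9.75 pos [0.6299 0.222  0.157 ] q [ 0.13  0.59 -0.78  1.56  0.43  1.17 -0.7 ] F [-0.   0.8  0.1]
turn units [ 0.05 -0.07  0.03] shift after turn [-0.28  0.07  6.04]
```

```bash
python3 -m handwheel '0 0 0 0 0.07 1 47;0 0 0 0 0 1 47;0 0 0 0 0 1 47;0 0 0 0 0 1 47;0 0 0 0 0 1 47;0 0 0 0 0 0.5 47;0 0 0 0 0 0.5 47;0 0 0 0 0 0 47' && python3 -m handwheel '0 0 0 -0.3 0 0 47;0 0 0 -0.3 0 0 47;0 0 0 -0.3 0 0 47;0 0 0 -0.3 0 0 47;0 0 0 -0.15 0 0 47;0 0 0 -0.15 0 0 47;0 0 0 -0.15 0 0 47;0 0 0 -0.15 0 0 47;0 0 0 -0.15 0 0 47;0 0 0 -0.15 0 0 47;0 0 0 0 0 0 47'
python3 - <<'E'
from h import *
need(.637,.079,.006,91.9)
c=look();cv2.imwrite('pics/t3.png',cv2.resize(np.hstack([c['image'][80:230,180:400],cam('side')['image'][120:270,150:370]]),(800,273))[...,::-1])
E
```

```text
time: 10.42
ee_pos: [0.6289, 0.2142, 0.0042]
tcp_rot: [-2.185, -2.256, 0.004]
contact_force: [0.1, 0.8, 0.2]
grip_width: 0.0402
gripper_force: 0.0
time: 11.33
ee_pos: [0.6319, 0.1628, 0.0069]
tcp_rot: [2.184, 2.258, 0.002]
contact_force: [0.2, 3.9, 2.2]
grip_width: 0.0401
gripper_force: 1.8
t 11.3333 pos [0.6319 0.1628 0.0069] q [ 0.17  0.73 -0.69  1.7   0.56  0.92 -0.71] F [0.2 3.9 2.2]
turn units [ 0.01 -0.01  0.  ] shift after turn [-3.36  0.09  0.03]
cradle [244 143  45  20 404] ((617.6265258789062, 86.36589050292969), (55.421653747558594, 120.82168579101562), 0.14461980760097504) [[589.7999877929688, 146.6999969482422], [590.0999755859375, 25.899999618530273], [645.5, 26.0], [645.2000122070312, 146.8000030517578]]
```

View pics/t3.png

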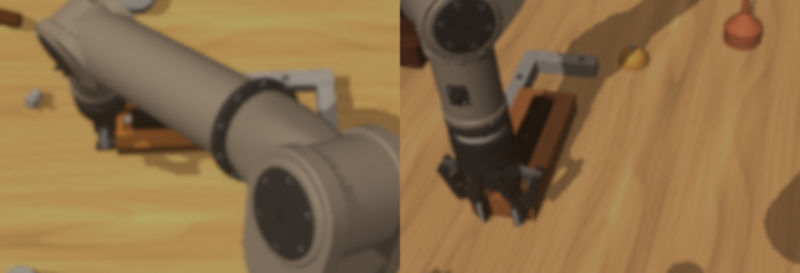

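The fingers are on the left end (side crop about (500,215)) and the cradle is sliding along the bar. Continue.

```bash
python3 -m handwheel '0 0 0 -0.2 0 0 47;0 0 0 -0.2 0 0 47;0 0 0 -0.2 0 0 47;0 0 0 -0.2 0 0 47;0 0 0 -0.2 0 0 47;0 0 0 -0.2 0 0 47;0 0 0 -0.2 0 0 47;0 0 0 -0.2 0 0 47;0 0 0 -0.2 0 0 47;0 0 0 -0.2 0 0 47;0 0 0 -0.2 0 0 47;0 0 0 -0.2 0 0 47;0 0 0 -0.2 0 0 47;0 0 0 -0.2 0 0 47;0 0 0 -0.1 0 0 47;0 0 0 -0.1 0 0 47;0 0 0 0 0 0 47' && python3 -m handwheel '0 0 0 -0.08 0 0 47;0 0 0 -0.08 0 0 47;0 0 0 0 0 0 47'; python3 -m handwheel '0 0 0 -0.08 0 0 47;0 0 0 0 0 0 47'
```

```text
time: 12.85
ee_pos: [0.6339, 0.0876, 0.0063]
tcp_rot: [-2.184, -2.258, 0.0]
contact_force: [-0.0, 3.5, 2.8]
grip_width: 0.0402
gripper_force: 2.0
time: 13.1
ee_pos: [0.634, 0.0838, 0.0063]
tcp_rot: [-2.184, -2.258, 0.0]
contact_force: [0.7, 4.3, 3.7]
grip_width: 0.04
gripper_force: 2.1
time: 13.27
ee_pos: [0.6341, 0.0818, 0.0062]
tcp_rot: [-2.184, -2.258, 0.0]
contact_force: [-0.3, 3.4, 3.0]
grip_width: 0.0399
gripper_force: 2.2
```

```bash
python3 -m handwheel '0 0 0 -0.08 0 0 47;0 0 0 -0.08 0 0 47;0 0 0 0 0 0 47'; python3 -m handwheel '0 0 0 -0.06 0 0 47;0 0 0 0 0 0 47'; python3 -m handwheel '0 0 0 -0.06 0 0 47;0 0 0 0 0 0 47'; python3 -m handwheel '0 0 0 -0.06 0 0 47;0 0 0 0 0 0 47'
```

```text
time: 13.52
ee_pos: [0.6341, 0.0784, 0.0062]
tcp_rot: [-2.183, -2.258, -0.001]
contact_force: [0.0, 6.0, 3.0]
grip_width: 0.0398
gripper_force: 2.6
time: 13.68
ee_pos: [0.6341, 0.0784, 0.0063]
tcp_rot: [-2.182, -2.258, -0.004]
contact_force: [-0.4, 7.7, 1.9]
grip_width: 0.0403
gripper_force: 3.7
time: 13.85
ee_pos: [0.6341, 0.0784, 0.0063]
tcp_rot: [-2.18, -2.257, -0.006]
contact_force: [0.0, 9.3, 1.6]
grip_width: 0.0402
gripper_force: 4.8
time: 14.02
ee_pos: [0.6341, 0.0784, 0.0063]
tcp_rot: [-2.179, -2.257, -0.009]
contact_force: [0.6, 11.6, 1.1]
grip_width: 0.0403
gripper_force: 5.8
```

Firm contact with the short bar (11.6 N, stalled). Lift off and go round to the near side for a seating push.

```bash
python3 -m handwheel '0 0 0 0.3 0 0 47;0 0 0 0.8 0 0 47;0 0 0 0 0 -1 47;0 0 0 0 0 -1 47;0 0 0 0 0 -1 47;0 0 0 0 0 -1 47;0 0 0 0 0 -1 47;0 0 0 0 0 -1 47;0 0 0 0 0 -1 47' && python3 -m handwheel '0 0 1 0 0 0 100;0 0 1 0 0 0 100;0 0 1 0 0 0 100;0 0 1 0 0 0 100;0 0 1 0 0 0 100;0 0 1 0 0 0 100;0 0 1 0 0 0 100;0 0 1 0 0 0 100;0 0 1 0 0 0 100;0 0 1 0 0 0 100;0 0 1 0 0 0 100;0 0 1 0 0 0 100;0 0 1 0 0 0 100;0 0 1 0 0 0 100;0 0 1 0 0 0 100;0 0 0 -1 0 0 100;0 0 0 -1 0 0 100;0 0 0 -1 0 0 100;0 0 0 -1 0 0 100'
python3 - <<'E'
from h import *
need(.55,-.045,.18,1.9)
c=cam('side');cv2.imwrite('pics/s4.png',cv2.resize(c['image'][120:270,150:370],None,fx=3,fy=3)[...,::-1])
E
```

```text
time: 14.77
ee_pos: [0.6328, 0.0971, 0.1813]
tcp_rot: [2.186, 2.254, -0.009]
contact_force: [1.2, -0.1, 0.3]
grip_width: 0.04
gripper_force: 0.0
time: 16.35
ee_pos: [0.5316, 0.0941, 0.1802]
tcp_rot: [3.137, 0.048, -0.005]
contact_force: [-0.7, -0.2, 1.1]
grip_width: 0.0853
gripper_force: 0.0
t 16.35 pos [0.5316 0.0941 0.1802] q [ 0.16  0.28 -0.5   1.85  0.16  1.06 -1.94] F [-0.7 -0.2  1.1]
turn units [ 0.04  0.03 -0.02] shift after turn [0.55 5.59 0.01]
```

View pics/s4.png

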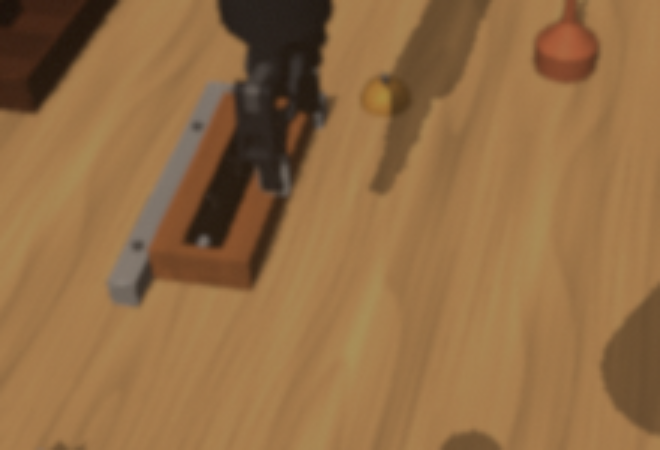

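The side crop shows the cradle flush along the long bar ((110,290) to (220,90)), the roller in place and the bell standing at (385,95). Next, a gentle seating push on the near side.

```bash
python3 -m handwheel '0 0 0 0.1 0.95 0 100;0 0 0 0.1 0.95 0 100;0 0 0 0.1 0.95 0 100;0 0 0 0.1 0.95 0 100;0 0 0 0.1 0.95 0 100;0 0 0 0.1 0.95 0 100;0 0 0 0 0 1 100;0 0 0 0 0 1 100;0 0 0 0 0 1 100;0 0 0 0 0 1 100;0 0 0 0 0 1 100;0 0 0 0 0 1 100;0 0 0 0 0 0.5 100;0 0 0 0 0 0.5 100;0 0 0 0 0 0 100'
python3 -c "
from h import *
need(.583,-.049,.006,1.9)"
```

```text
time: 17.65
ee_pos: [0.5513, -0.0458, 0.004]
tcp_rot: [3.14, 0.051, -0.008]
contact_force: [-0.0, 0.1, -0.7]
grip_width: 0.085
gripper_force: 0.0
t 17.65 pos [ 0.5513 -0.0458  0.004 ] q [ 0.3   0.53 -0.36  1.95  0.28  0.72 -1.77] F [-0.   0.1 -0.7]
turn units [ 0.01  0.05 -0.01] shift after turn [ 1.26  0.17 -0.08]
```

```bash
python3 -m handwheel '0 0 0 0.2 0 0 100;0 0 0 0.2 0 0 100;0 0 0 0.2 0 0 100;0 0 0 0.2 0 0 100;0 0 0 0.2 0 0 100;0 0 0 0.1 0 0 100;0 0 0 0.1 0 0 100;0 0 0 0 0 0 100'; python3 -m handwheel '0 0 0 0.08 0 0 100;0 0 0 0.08 0 0 100;0 0 0 0 0 0 100';  python3 -m handwheel '0 0 0 0.08 0 0 100;0 0 0 0 0 0 100';python3 -m handwheel '0 0 0 0.08 0 0 100;0 0 0 0 0 0 100'
```

```text
time: 18.32
ee_pos: [0.5839, -0.0435, 0.0064]
tcp_rot: [-3.141, -0.052, -0.001]
contact_force: [-0.1, 0.3, 0.3]
grip_width: 0.0852
gripper_force: 0.0
time: 18.57
ee_pos: [0.5867, -0.0436, 0.0061]
tcp_rot: [3.141, 0.052, -0.003]
contact_force: [-2.1, 0.4, 1.6]
grip_width: 0.0856
gripper_force: 0.7
time: 18.73
ee_pos: [0.5873, -0.0435, 0.0059]
tcp_rot: [3.141, 0.052, -0.007]
contact_force: [-4.7, -0.2, 2.8]
grip_width: 0.0851
gripper_force: 2.5
time: 18.9
ee_pos: [0.5873, -0.0436, 0.0055]
tcp_rot: [3.14, 0.052, -0.014]
contact_force: [-8.6, -0.7, 5.1]
grip_width: 0.0848
gripper_force: 4.4
```

```bash
python3 -m handwheel '0 0 0 0.1 0 0 100;0 0 0 0.1 0 0 100;0 0 0 0 0 0 100'; python3 -m handwheel '0 0 0 0.1 0 0 100;0 0 0 0 0 0 100'; python3 -m handwheel '0 0 0 -0.3 0 0 100;0 0 0 -0.3 0 0 100;0 0 0 -0.8 0 0 100;0 0 0 -0.8 0 0 100;0 0 0 0 0 -1 100;0 0 0 0 0 -1 100;0 0 0 0 0 -1 100;0 0 0 0 0 -1 100;0 0 0 0 0 -1 100;0 0 0 0 0 -1 100;0 0 0 0 0 -1 100;0 0 0 0 0 -1 100'
python3 -m handwheel '0 0 0 -0.3 1 0 100;0 0 0 -0.3 1 0 100;0 0 0 -0.3 1 0 100;0 0 0 -0.3 1 0 100;0 0 0 -0.3 1 0 100;0 0 0 -0.3 1 0 100;0 0 0 -0.3 1 0 100;0 0 0 -0.3 1 0 100;0 0 0 -0.3 1 0 100;0 0 0 0 1 0 100;0 0 0 0 1 0 100;0 0 0 0 1 0 100;0 0 0 0 1 0 100;0 0 0 0 1 0 100;0 0 0 0 1 0 100;0 0 0 0 0 0 100'
python3 - <<'E'
from h import *
c=look();s=cam('side')
cv2.imwrite('pics/f5.png',cv2.resize(np.hstack([c['image'][80:230,180:400],s['image'][120:270,150:370]]),(800,273))[...,::-1])
for nm,b in(('bell',(365,168,390,192)),('oil',(405,225,440,258)),('jar',(178,222,208,252)),('ms',(190,126,206,142)),('pl',(132,172,162,232))):
    q,W=top_px(c,b,.008,.13);P=W[q];print(nm,P.min(0).round(3),P.max(0).round(3))
E
```

```text
time: 19.15
ee_pos: [0.5871, -0.0437, 0.0046]
tcp_rot: [3.139, 0.052, -0.031]
contact_force: [-18.6, -1.2, 12.8]
grip_width: 0.0852
gripper_force: 9.2
time: 19.32
ee_pos: [0.5869, -0.0438, 0.0042]
tcp_rot: [3.138, 0.052, -0.039]
contact_force: [-22.7, 1.4, 15.1]
grip_width: 0.0852
gripper_force: 11.5
time: 20.32
ee_pos: [0.5446, -0.0448, 0.2081]
tcp_rot: [3.141, 0.053, 0.005]
contact_force: [-0.2, 0.2, -1.1]
grip_width: 0.0852
gripper_force: 0.0
time: 21.65
ee_pos: [0.4875, -0.429, 0.2063]
tcp_rot: [3.136, 0.041, 0.002]
contact_force: [-0.6, -0.6, 0.6]
grip_width: 0.0854
gripper_force: 0.0
cradle [ 273  126   85   35 1652] ((642.3995971679688, -49.933860778808594), (93.06298828125, 229.50926208496094), 1.886603832244873) [[592.0999755859375, 63.20000076293945], [599.7000122070312, -166.1999969482422], [692.7000122070312, -163.10000610351562], [685.0999755859375, 66.30000305175781]]
bell [ 0.514 -0.25   0.008] [ 0.566 -0.2    0.036]
oil [ 0.33  -0.357  0.008] [ 0.399 -0.291  0.123]
jar [0.351 0.25  0.008] [0.408 0.307 0.077]
ms [0.666 0.268 0.008] [0.696 0.297 0.033]
pl [0.405 0.383 0.008] [0.571 0.444 0.018]
```

View pics/f5.png

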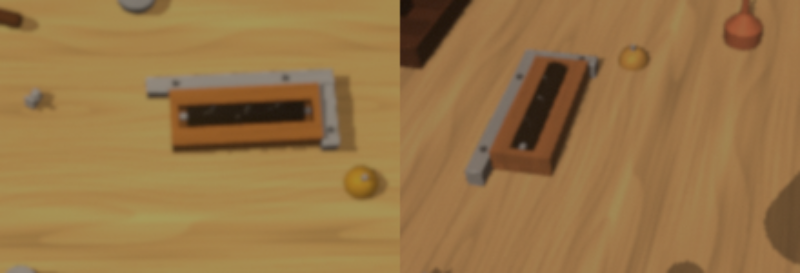

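Both crops show the cradle seated in the L: long side on the bar and right end at (330,115) on the short bar. It measures (642.4, -49.9) mm at 1.89°, against an expected home of (642, -49.6) at 1.9°. The other loose objects have not moved and the arm is clear.

```bash
python3 -c "
from h import *
print(hand_in())"
```

```text
the job is handed in; nothing more can be done
None
```

The cradle is seated in the corner stop, flush on the long bar and against the short bar. The roller still lies in it, the other loose objects are where they were, the arm is clear, and I handed the job in at about 22 s.

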